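Return the stray specimen tube to the empty tube rest

TASK

One long capped specimen tube has been left lying on the microscope desk, where it can roll away. Pick it up and lay it on its side in the one empty tube rest, seated in both notches and centred along the rest; set it down rather than drop it, and leave the two tubes that already lie in the other rests as they are.

Things in the scene. Friction and masses are not known exactly. Their poses are not given: they have to be found in the camera images.
- stray_tube: long white specimen tube lying on its side on the bare desk near the robot, grey flush cap at one end; 130 mm long, 30 mm diameter throughout, 40-85 g; rolls freely if pushed. Origin mid-length on its axis, 15 mm above the desk at the start; own x runs along it to the cap. Not part of the job: a like vial only 62 mm long and a 59 mm tall glass dome, about 0.2 m apart in the same row
- empty_rest: the one of three like grey metal rests without a tube, fixed. Base 110 (x) by 60 (y) by 6 mm; two 8 mm uprights 92 mm apart along x (84 mm free between) with 90 degree V notches, 52 mm wide at the top, 55 mm above the desk. Origin under the centre, on the desk; x along the tube's place, z up. A seated tube lies along x, either way round, axis 50 mm up, middle above the origin
- stored_tube_1: a tube identical to the stray one that already lies in another of the rests; origin at the middle of its length on its axis, 50 mm above the desk, x along the tube. To be left where it is
- stored_tube_2: the second such tube, in the third rest; same origin and axes. To be left where it is
Not all that is in view belongs to the job. What is shaped like the stray_tube but orange is not meant. Leave any pink look-alike of the empty_rest alone.

How it is judged:
At the end, for the whole second after the job is handed in: The stray tube lies at rest (under 0.03 m/s) in the empty rest: its middle within 15 mm of the rest's middle along the rest and 10 mm across it, its axis 44 to 56 mm above the desk and within 10 degrees of the rest's x axis, either way round; both stored tubes are within 15 mm of where they began (x of stray_tube in the frame of empty_rest between -0.015 and 0.015 m and y of stray_tube in the frame of empty_rest between -0.01 and 0.01 m and z of stray_tube in the frame of empty_rest between 0.044 and 0.056 m and angle between the x axis of stray_tube and the x axis of empty_rest, either way round below 0.175 rad and linear speed of stray_tube below 0.03 m/s and distance of each of stored_tube_1, stored_tube_2 from where it was at the start of the episode below 0.015 m); the robot touches nothing.
It fails at once if the tube is dropped: it falls faster than 0.65 m/s out of the fingers (a free fall of about 2 cm) (linear speed of stray_tube above 0.65 m/s and contact force between the fingers and stray_tube below 0.05 N).
It fails at once if a stored tube is knocked 30 mm or more out of its place (distance of any of stored_tube_1, stored_tube_2 from where it was at the start of the episode above 0.03 m).
It also fails if it takes over 38 s, if anything falls off the work surface, if the arm or the gripper's body presses on something with over 40 N, if the wrist force passes 120 N, or if a joint passes its speed limit or range.

ROBOT

A 7-joint arm with a two-finger parallel gripper is mounted at the origin on the work surface. World frame = base frame: x ahead of the robot, y to its left, z up, the work surface at z = 0. Lengths are in m, angles in rad, forces in N, time in s.
With the tool pointing down it reaches from about 0.425 to 0.825 m from the base axis. Payload 3.6 kg.
Tool frame: the origin (TCP) lies at the very end of the fingers, on their centre line; the grasp point (between the pads) lies 19 mm behind it (ctrl.grasp_offset is the distance from the TCP to the grasp point, in m); x points along the fingers, z is the direction in which the jaws open and shut, and the axes are right-handed (so a half turn about x gives the same grasp; the last joint's range is limited). The gripper opens to 93 mm and grips with 3 to 60 N. Pads are 15 mm wide; open, the fingers measure 128 mm over their backs; the gripper's body (75 mm by 188 mm) begins 65 mm behind the grasp point.
Start: joints at [-1.149, 0.615, -0.013, 1.423, 0.008, 1.103, -0.04], TCP at [0.281, 0.586, 0.219] pointing down, gripper open.
Joint ranges: [-3.12, 3.12], [-0.3, 2.06], [-1.34, 1.32], [0.26, 2.42], [-1.36, 4.5], [0.01, 1.98], [-2.84, 2.84]. Speed limits (rad/s): [2.79, 2.79, 3.14, 3.14, 3.14, 3.14, 3.14].

INTERFACE

Orientations are given as [roll, pitch, yaw] about the fixed x, y, z axes, in that order (R = Rz(yaw) Ry(pitch) Rx(roll)).
In Python, from workcell import ctrl gives the robot as it stands. The module is installed in compiled form; this text tells all that it offers.
- The arm moves only by the tool servo_tool, never from a script. Its argument "motion" is a list of rows, each an object of numbers: "x", "y", "z": the shift along the tool's x, y, z in mm; "turn": the turn about the tool's x in degrees. A call has 1 to 20 rows; each row shifts and turns the pose as measured when the row begins, along the tool's axes as they then stand; what a row does not reach is not made up. A row lasts 1/10 s, in which the tool goes at most 50 mm and 8.59 degrees, less where a joint would pass 70% of its speed; a pose out of reach is approached as far as the arm can. A call with a gripper value outside its range is refused whole. "jaw" is the opening, from 0 (shut) to 1 (fully open), set as the call begins (left out, the last holds). The fingers move at their own pace and stop on an object; "force" is the grip in N (left out, the last holds). Time passes only in rows, so rows that do not move let the fingers close. It gives the time, the measured TCP pose, the force and the opening at its end, in the units of the state.
- ctrl.observe(): the state, without advancing time (a new reading comes with each control period).
- ctrl.get_image(name): name is "scene" or "top" or "wrist"; returns a dict with "color" (420x560x3 uint8, red, green, blue), "K" (3x3 intrinsics, pixels), "rvec" (rotation vector, rad) and "tvec" (3), from world to camera coordinates, as OpenCV has them; the wrist camera has in their place "T_tool_cam" (4x4, takes a point from camera to tool coordinates, whose origin is the TCP and whose axes are the tool frame's). Camera axes: x right, y down, z forward; pixel columns grow to the right and rows downward; lengths in m; the calibration is good to about 2 mm. The wrist camera is an equidistant fisheye: a pixel r from the principal point sees the ray r / f radians off the axis. A picture is of the moment at which its call begins: read the wrist's pose just before it. There is no depth.
- ctrl.finish_job(): hands the job in, once; it reports no verdict.
Trained networks look in the newest picture that a camera, given by its name, has taken for a name from the list of things; names that differ only in an ending like _2 or _b are one class to them, and where a whole thing is asked for, a point or a joint stands for the part that bears it (a point fixed in the world has none). Each returns a list of dicts, best first, with "score" (0 to 1); they miss things now and then, are a little off and sometimes report something else, mostly with a low value. They report only what shows in the picture. A call takes as long as a camera call. They do not tell look-alikes from the thing itself.
- ctrl.boxes_of(camera, query): "xyz" ([x, y, z] in m, in the coordinates of the camera as it stood for that picture, good to about 4 mm: the middle of the surface that is visible of it).
- ctrl.cut_out(camera, query): "pixels" (420x560 bool, what is visible of it).
- ctrl.mark_of(camera, query): "xyz" ([x, y, z] in m, in the coordinates of the camera as it stood for that picture, good to about 4 mm: a listed point, or the origin of a listed thing).
The state is a dict: "clock": time; "joint_positions": joint angles; "qvel": joint speeds; "joint_torque": joint torques, N m; "tool_pos": TCP position; "ee_rot": TCP orientation; "ft_force": force on the tool from outside, world axes, zero at the start; "moment": the same for the moment, N m; "finger_gap": finger opening in m.
Only numpy, scipy, OpenCV 4.12 (cv2) and the standard library are available. Lean on these libraries where they do the work, as an engineer would, in place of code of your own. Each camera call takes 0.05 s, during which the arm holds its last target. There are 200 camera calls.

## Working session

There is one attempt and no reset: what is moved stays moved. The work goes in short steps, Python scripts to look and compute and a tool call to move; the robot and the scene stay as the last step left them, time stands still between calls to the robot, and variables do not carry over. Pictures are saved under pics/ and viewed, about 8 in all and at most 12, crops included, and the job is handed in when it is done.

Besides the shell and the picture viewer there is one more tool, called after ">>>" as name(argument=value, ...) on one line, values as JSON. servo_tool: Moves the arm, as the interface text tells. Its arguments: {"type":"object","properties":{"motion":{"type":"array","items":{"type":"object","properties":{"x":{"type":"number"},"y":{"type":"number"},"z":{"type":"number"},"turn":{"type":"number"}}}},"jaw":{"type":"number"},"force":{"type":"number"}},"required":["motion"]}

```bash
mkdir -p pics; cat > h.py <<'E'
import numpy as np, cv2
from scipy.spatial.transform import Rotation as R
from workcell import ctrl
def cam(name):
    s=ctrl.observe(); im=ctrl.get_image(name)
    if name=="wrist":
        T=np.eye(4);T[:3,:3]=R.from_euler('xyz',s['ee_rot']).as_matrix();T[:3,3]=s['tool_pos']
        M=T@np.array(im['T_tool_cam'])
    else:
        W=np.eye(4);W[:3,:3]=cv2.Rodrigues(np.array(im['rvec'],float))[0];W[:3,3]=np.ravel(im['tvec']);M=np.linalg.inv(W)
    return im,M,s
def w(M,p): return M[:3,:3]@np.array(p)+M[:3,3]
def pix2plane(im,M,uv,z):
    K=im['K'];x=(uv[0]-K[0,2])/K[0,0];y=(uv[1]-K[1,2])/K[1,1]
    d=np.array([x,y,1.])
    if 'T_tool_cam' in im:
        r=np.hypot(x,y); d=np.array([x/r*np.sin(r),y/r*np.sin(r),np.cos(r)]) if r>1e-9 else np.array([0,0,1.])
    d=M[:3,:3]@d; c=M[:3,3]
    return c+d*(z-c[2])/d[2]
def save(im,n): cv2.imwrite('pics/'+n,im['color'][:,:,::-1])
E
python3 - <<'E'
from h import *
np.set_printoptions(precision=3,suppress=True)
for c in ["scene","top"]:
    im,M,s=cam(c); save(im,c+'1.png'); print(c,M[:3,3])
    for q in ["stray_tube","empty_rest","stored_tube_1"]:
        for d in ctrl.mark_of(c,q): 
            p=np.array(d['xyz']); u=im['K']@p
            print(q,round(d['score'],2),w(M,p),u[:2]/u[2])
print(s)
E
```

```text
scene [1.176 0.118 0.568]
stray_tube 0.64 [ 0.44  -0.204  0.019] [191.292 194.818]
empty_rest 0.96 [ 0.655 -0.165 -0.002] [172.806 271.668]
empty_rest 0.91 [ 0.328  0.108 -0.001] [334.286 190.545]
stored_tube_1 0.94 [0.625 0.138 0.051] [341.835 262.361]
stored_tube_1 0.74 [0.618 0.016 0.051] [273.478 250.369]
stored_tube_1 0.35 [ 0.653 -0.165  0.002] [173.256 269.593]
top [0.4   0.007 0.714]
stray_tube 0.86 [ 0.293 -0.211  0.01 ] [399.474 326.532]
stray_tube 0.78 [ 0.44  -0.207  0.013] [393.384 239.309]
empty_rest 0.89 [0.324 0.111 0.   ] [209.003 309.785]
empty_rest 0.64 [ 0.655 -0.16   0.002] [360.381 121.446]
stored_tube_1 0.81 [0.621 0.139 0.046] [189.505 132.688]
stored_tube_1 0.81 [0.62  0.015 0.05 ] [263.472 132.117]
stored_tube_1 0.73 [ 0.651 -0.16   0.001] [360.657 123.436]
{'clock': 0.2, 'joint_positions': array([-1.149,  0.616, -0.013,  1.424,  0.008,  1.103, -0.04 ]), 'qvel': array([ 0.   , -0.002,  0.   , -0.004, -0.002,  0.   , -0.001]), 'joint_torque': array([  0.   , -45.881,   0.209, -16.575,  -0.061,   0.018,   0.   ]), 'tool_pos': array([0.281, 0.585, 0.218]), 'ee_rot': array([-3.111,  1.569, -1.988]), 'ft_force': array([-0.435,  0.129,  0.281]), 'moment': array([-0.004,  0.015,  0.039]), 'finger_gap': 0.09272681284135456}
```

View pics/top1.png

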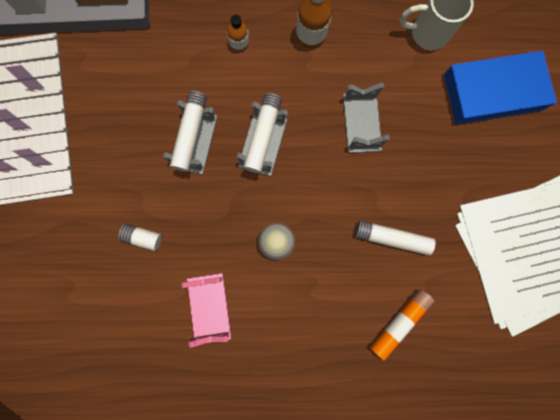

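View pics/scene1.png

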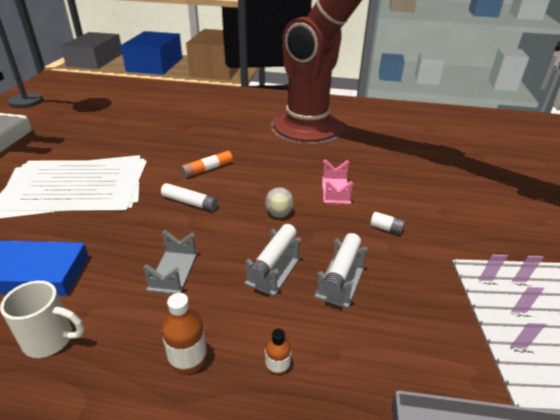

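Candidates in the top image: 
- **Tubes:** white long tube at (395,239), orange tube at (403,325), short vial at (140,238), and stored tubes at (188,133) and (263,133). I choose the white one at (395,239).
- **Rests:** grey empty rest at (363,120) and pink look-alike at (208,310). I choose the grey one.

Next I measure the directions and check one crop.

```bash
python3 - <<'E'
from h import *
np.set_printoptions(precision=4,suppress=True)
im,M,s=cam("top")
for q,uv,z in [("stray_tube",(395,239),.015),("empty_rest",(363,120),.03)]:
    for d in ctrl.cut_out("top",q):
        m=d['pixels'].astype(np.uint8); ys,xs=np.nonzero(m)
        if np.hypot(xs.mean()-uv[0],ys.mean()-uv[1])>15: continue
        P=np.array([pix2plane(im,M,(a,b),z)[:2] for a,b in zip(xs,ys)])
        r=cv2.minAreaRect((P*1000).astype(np.float32)); bx=cv2.boxPoints(r)
        c=P.mean(0); v=np.linalg.eigh(np.cov(P.T))[1][:,1]
        print(q,d['score'],len(xs),'mean',c,'rect',r,'axis deg',np.degrees(np.arctan2(v[1],v[0])))
cr=im['color'][70:270,330:450]; cv2.imwrite('pics/crop1.png',cv2.resize(cr[:,:,::-1],None,fx=3,fy=3,interpolation=cv2.INTER_CUBIC))
Rm=R.from_euler('xyz',s['ee_rot']).as_matrix(); print(Rm)
E
```

```text
stray_tube 0.66 1435 mean [ 0.4426 -0.2077] rect ((442.2485046386719, -207.72280883789062), (137.4311981201172, 32.36056137084961), 74.9158706665039) axis deg 75.300390073635
empty_rest 0.79 2307 mean [ 0.6486 -0.1574] rect ((651.2377319335938, -162.08447265625), (124.15486145019531, 73.08228302001953), 3.1834731101989746) axis deg -178.36320488980164
[[-0.0002 -0.9014  0.4329]
 [-0.0003  0.4329  0.9014]
 [-1.      0.     -0.0004]]
```

View pics/crop1.png

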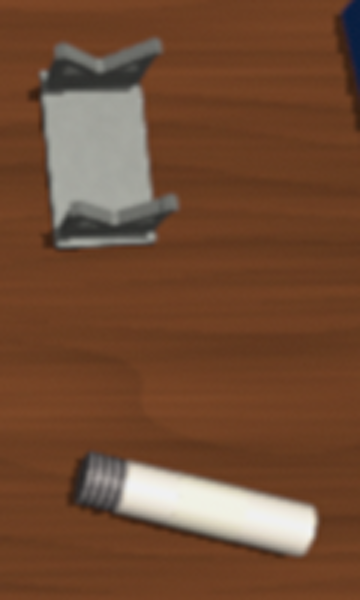

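Crop: the grey-capped white tube is centred at crop (200,505). The empty rest has its notch bottoms at (100,72) and (113,218). Both choices are confirmed, so I move above the tube.

>>> servo_tool(motion=[{"y":-36,"z":-25},{"y":-36,"z":-25},{"y":-36,"z":-25},{"y":-36,"z":-25},{"y":-36,"z":-25},{"y":-36,"z":-25},{"y":-36,"z":-25},{"y":-36,"z":-25},{"y":-36,"z":-25},{"y":-36,"z":-25},{"y":-12,"z":-39},{"y":-12,"z":-39},{"y":-12,"z":-39},{"y":-12,"z":-39},{"y":-12,"z":-39},{"y":-12,"z":-39},{"y":-12,"z":-39},{"y":-12,"z":-39},{"y":-12,"z":-39},{"y":-12,"z":-39}], jaw=1)

```text
invalid input
```

>>> servo_tool(motion=[{"turn":7.9},{"turn":7.9},{"turn":7.9},{"turn":7.9},{"turn":7.9},{"turn":7.9},{"turn":7.9},{"turn":7.9},{"turn":7.9},{"turn":7.9}])

```text
invalid input
```

```bash
cat >> h.py <<'E'
def rel(p,ang=None):
    """mm shift in tool axes to world TCP p; turn (deg) so jaw axis is at world yaw ang mod 180"""
    s=ctrl.observe(); Rm=R.from_euler('xyz',s['ee_rot']).as_matrix()
    j=np.degrees(np.arctan2(Rm[1,2],Rm[0,2])); t=None
    if ang is not None: t=-((ang-j+90)%180-90)
    return Rm.T@(np.array(p)-s['tool_pos'])*1000,t
E
python3 - <<'E'
from h import *
np.set_printoptions(precision=4,suppress=True)
im,M,s=cam("wrist"); print(s['clock'],s['tool_pos'],s['ee_rot'],s['joint_positions'],s['ft_force'])
save(im,'w1.png')
for q in ["stray_tube","empty_rest"]:
    for d in ctrl.mark_of("wrist",q): print(q,d['score'],w(M,d['xyz']))
for d in ctrl.cut_out("wrist","stray_tube"):
    ys,xs=np.nonzero(d['pixels']); P=np.array([pix2plane(im,M,(a,b),.02)[:2] for a,b in zip(xs,ys)])
    v=np.linalg.eigh(np.cov(P.T))[1][:,1]; print(d['score'],P.mean(0),cv2.minAreaRect((P*1000).astype(np.float32)),np.degrees(np.arctan2(v[1],v[0]))%180)
t,Mt,_=cam("top")
a,b=[pix2plane(t,Mt,p,.029) for p in [(363.3,94),(367.7,142.7)]]; print('notches',a,b,(a+b)/2,np.degrees(np.arctan2(*(a-b)[[1,0]])))
print(rel([.442,-.207,.15],-14.7))
E
```

```text
0.55 [0.2814 0.5859 0.2186] [ 2.6407  1.5707 -2.5195] [-1.1495  0.6149 -0.0126  1.4234  0.0081  1.1034 -0.0404] [ 1.0519 -0.4587  0.2748]
notches [ 0.6952 -0.1606  0.029 ] [ 0.6069 -0.1649  0.029 ] [ 0.651  -0.1627  0.029 ] 2.78478731761726
(array([  68.6466, -488.0506, -645.2067]), np.float64(79.04463996927701))
```

View pics/w1.png

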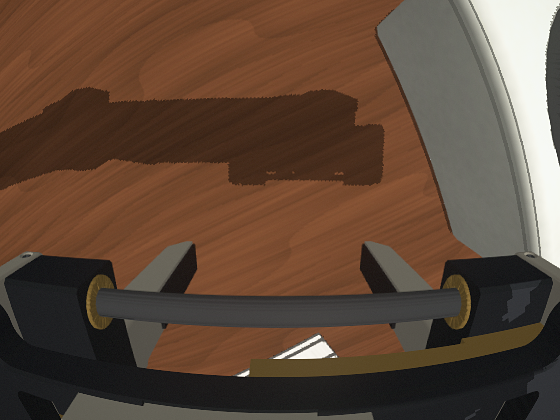

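The wrist image shows only bare desk between the open fingers, because the arm did not move: the calls were refused. I will retry with all four numbers in every row.

>>> servo_tool(motion=[{"x":0,"y":-36,"z":-25,"turn":0},{"x":0,"y":-36,"z":-25,"turn":0},{"x":0,"y":-36,"z":-25,"turn":0},{"x":0,"y":-36,"z":-25,"turn":0},{"x":0,"y":-36,"z":-25,"turn":0},{"x":0,"y":-36,"z":-25,"turn":0},{"x":0,"y":-36,"z":-25,"turn":0},{"x":0,"y":-36,"z":-25,"turn":0},{"x":0,"y":-36,"z":-25,"turn":0},{"x":0,"y":-36,"z":-25,"turn":0}])

```text
clock: 1.8
tool_pos: [0.5027, 0.202, 0.217]
ee_rot: [0.373, 1.561, 1.514]
ft_force: [0.6, 0.9, 0.8]
finger_gap: 0.093
```

>>> servo_tool(motion=[{"x":0,"y":-12,"z":-39,"turn":0},{"x":0,"y":-12,"z":-39,"turn":0},{"x":0,"y":-12,"z":-39,"turn":0},{"x":0,"y":-12,"z":-39,"turn":0},{"x":0,"y":-12,"z":-39,"turn":0},{"x":0,"y":-12,"z":-39,"turn":0},{"x":0,"y":-12,"z":-39,"turn":0},{"x":0,"y":-12,"z":-39,"turn":0},{"x":0,"y":-12,"z":-39,"turn":0},{"x":0,"y":-12,"z":-39,"turn":0},{"x":0,"y":0,"z":0,"turn":8},{"x":0,"y":0,"z":0,"turn":8},{"x":0,"y":0,"z":0,"turn":8},{"x":0,"y":0,"z":0,"turn":8},{"x":0,"y":0,"z":0,"turn":8},{"x":0,"y":0,"z":0,"turn":8},{"x":0,"y":0,"z":0,"turn":8},{"x":0,"y":0,"z":0,"turn":8},{"x":0,"y":0,"z":0,"turn":8},{"x":0,"y":0,"z":0,"turn":8}])

```text
clock: 3.8
tool_pos: [0.4488, -0.2319, 0.218]
ee_rot: [0.448, 1.552, 0.12]
ft_force: [-0.3, 0.5, -0.4]
finger_gap: 0.0929
```

```bash
python3 - <<'E'
from h import *
np.set_printoptions(precision=4,suppress=True)
im,M,s=cam("wrist"); print(s['clock'],s['tool_pos'],s['ee_rot'],s['joint_positions'],s['ft_force'])
save(im,'w2.png')
for q in ["stray_tube","empty_rest"]:
    for d in ctrl.mark_of("wrist",q): print(q,d['score'],w(M,d['xyz']))
for d in ctrl.cut_out("wrist","stray_tube"):
    ys,xs=np.nonzero(d['pixels']); P=np.array([pix2plane(im,M,(a,b),.02)[:2] for a,b in zip(xs,ys)])
    v=np.linalg.eigh(np.cov(P.T))[1][:,1]; print(d['score'],P.mean(0),cv2.minAreaRect((P*1000).astype(np.float32)),np.degrees(np.arctan2(v[1],v[0]))%180)
print(rel([.442,-.207,.15],-14.7))
E
```

```text
3.8 [ 0.4488 -0.2319  0.218 ] [0.4478 1.5517 0.1195] [ 0.098   0.4156  0.4884  1.8597 -0.2573  0.9113  0.3791] [-0.2747  0.483  -0.3714]
stray_tube 0.94 [ 0.2992 -0.214   0.0131]
stray_tube 0.92 [ 0.4463 -0.2072  0.017 ]
empty_rest 0.88 [ 0.6517 -0.1633 -0.    ]
0.93 [ 0.4447 -0.2051] ((443.8181457519531, -207.32302856445312), (134.27386474609375, 33.12274932861328), 76.40811920166016) 76.35150009083155
0.59 [ 0.3007 -0.2117] ((298.755126953125, -210.7159423828125), (34.20063400268555, 136.19149780273438), 46.7017936706543) 137.83702731352057
(array([ 67.7092,  20.8879, -15.3223]), np.float64(-3.586359787854903))
```

View pics/w2.png

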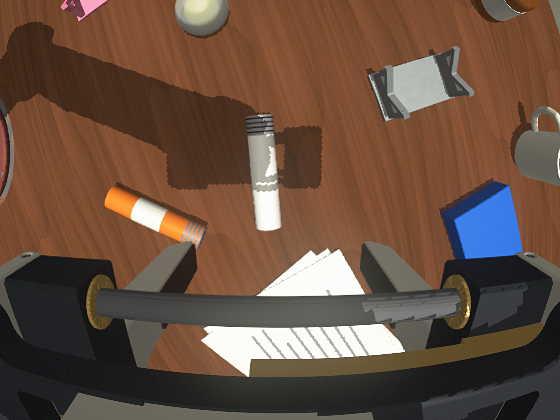

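The wrist view shows the white tube from (260,115) to (267,228), with its cap at the far end. The orange one at (155,215) is clear of it. I align and come down part way.

>>> servo_tool(motion=[{"x":35,"y":11,"z":-7,"turn":0},{"x":35,"y":11,"z":-7,"turn":0},{"x":35,"y":0,"z":0,"turn":-4},{"x":30,"y":0,"z":0,"turn":0},{"x":0,"y":0,"z":0,"turn":0}])

```text
clock: 4.5
tool_pos: [0.4487, -0.2069, 0.0813]
ee_rot: [0.235, 1.543, 0.003]
ft_force: [0.4, -0.0, 1.3]
finger_gap: 0.0928
```

```bash
python3 - <<'E'
from h import *
np.set_printoptions(precision=4,suppress=True)
im,M,s=cam("wrist"); print(s['clock'],s['tool_pos'],s['ee_rot'],s['ft_force'])
save(im,'w3.png')
for d in ctrl.mark_of("wrist","stray_tube"): print(d['score'],w(M,d['xyz']))
for d in ctrl.cut_out("wrist","stray_tube"):
    ys,xs=np.nonzero(d['pixels']); P=np.array([pix2plane(im,M,(a,b),.02)[:2] for a,b in zip(xs,ys)])
    v=np.linalg.eigh(np.cov(P.T))[1][:,1]; print(d['score'],P.mean(0),cv2.minAreaRect((P*1000).astype(np.float32)),np.degrees(np.arctan2(v[1],v[0]))%180)
print(rel([.444,-.207,.004],-14))
E
```

```text
4.5 [ 0.4487 -0.2069  0.0813] [0.2352 1.5428 0.0031] [ 0.3659 -0.0155  1.2989]
0.96 [ 0.3006 -0.2146  0.0141]
0.82 [ 0.4461 -0.2038  0.0144]
0.65 [ 0.446  -0.1979] ((445.10418701171875, -202.30361938476562), (121.27848052978516, 30.59813117980957), 76.39704132080078) 75.76653969650323
0.61 [ 0.2849 -0.1896] ((286.4720764160156, -194.62838745117188), (36.06044387817383, 100.62379455566406), 50.24014663696289) 144.32870963453203
(array([ 80.9674,   0.0736, -10.7535]), np.float64(0.5746160708563792))
```

View pics/w3.png

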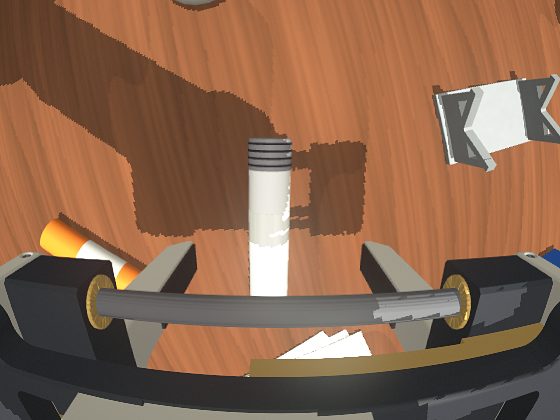

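The wrist view shows the tube centred at column about 270, between fingers at 180 and 375, with the orange tube outside. I go down.

>>> servo_tool(motion=[{"x":15,"y":0,"z":-4,"turn":0},{"x":20,"y":0,"z":-4,"turn":0},{"x":15,"y":0,"z":-1,"turn":0},{"x":10,"y":0,"z":0,"turn":0},{"x":0,"y":0,"z":0,"turn":0}])

```text
clock: 5.15
tool_pos: [0.4533, -0.2123, 0.0329]
ee_rot: [-0.009, 1.512, -0.24]
ft_force: [-0.2, -0.2, 0.5]
finger_gap: 0.0933
```

```bash
python3 - <<'E'
from h import *
np.set_printoptions(precision=4,suppress=True)
s=ctrl.observe(); print(s['tool_pos'],s['ee_rot'],rel([.445,-.206,.004],-14), R.from_euler('xyz',s['ee_rot']).as_matrix())
E
```

```text
[ 0.4533 -0.2123  0.0329] [-0.0087  1.5119 -0.2404] (array([ 28.3051,   4.2556, -11.1949]), np.float64(0.7245379627154449)) [[ 0.0572  0.2297  0.9716]
 [-0.014   0.9733 -0.2292]
 [-0.9983 -0.0005  0.0589]]
```

>>> servo_tool(motion=[{"x":0,"y":4,"z":-6,"turn":0},{"x":0,"y":0,"z":-5,"turn":0},{"x":8,"y":0,"z":0,"turn":0},{"x":8,"y":0,"z":0,"turn":0},{"x":4,"y":0,"z":0,"turn":0},{"x":0,"y":0,"z":0,"turn":0}])

```text
clock: 5.75
tool_pos: [0.4464, -0.2067, 0.0139]
ee_rot: [-0.026, 1.505, -0.257]
ft_force: [1.0, 0.2, -0.1]
finger_gap: 0.0927
```

```bash
python3 - <<'E'
from h import *
np.set_printoptions(precision=4,suppress=True)
im,M,s=cam("wrist"); print(s['tool_pos'],s['ee_rot'],rel([.445,-.206,.007],-14), R.from_euler('xyz',s['ee_rot']).as_matrix(),s['joint_positions'])
for d in ctrl.mark_of("wrist","stray_tube"): print(d['score'],w(M,d['xyz']))
for d in ctrl.mark_of("top","stray_tube"): print(d['score'],d['xyz'])
E
```

```text
[ 0.4464 -0.2067  0.0139] [-0.0259  1.5052 -0.2566] (array([ 6.9683,  0.3909, -2.0252]), np.float64(0.7828800586425047)) [[ 0.0634  0.2288  0.9714]
 [-0.0166  0.9735 -0.2282]
 [-0.9979 -0.0017  0.0655]] [ 0.2611  0.6919  0.2     2.1237 -0.477   0.3025  0.6348]
0.78 [ 0.4439 -0.2063  0.017 ]
0.7 [0.1954, 0.0452, 0.7024]
0.59 [0.207, 0.1893, 0.6903]
```

Good. I go the last 6 mm down and close on the tube.

>>> servo_tool(motion=[{"x":5,"y":0,"z":-2,"turn":0},{"x":2,"y":0,"z":0,"turn":0},{"x":0,"y":0,"z":0,"turn":0}])

```text
clock: 6.2
tool_pos: [0.4453, -0.2067, 0.0071]
ee_rot: [-0.035, 1.504, -0.266]
ft_force: [-0.0, -0.1, 0.2]
finger_gap: 0.093
```

>>> servo_tool(motion=[{"x":0,"y":0,"z":0,"turn":0},{"x":0,"y":0,"z":0,"turn":0},{"x":0,"y":0,"z":0,"turn":0},{"x":0,"y":0,"z":0,"turn":0},{"x":0,"y":0,"z":0,"turn":0},{"x":0,"y":0,"z":0,"turn":0},{"x":0,"y":0,"z":0,"turn":0},{"x":0,"y":0,"z":0,"turn":0}], jaw=0, force=20)

```text
clock: 7.0
tool_pos: [0.4456, -0.2068, 0.0074]
ee_rot: [-0.037, 1.503, -0.268]
ft_force: [-1.0, -0.4, -0.5]
finger_gap: 0.0337
```

>>> servo_tool(motion=[{"x":0,"y":0,"z":0,"turn":0},{"x":0,"y":0,"z":0,"turn":0},{"x":-8,"y":0,"z":0,"turn":0},{"x":-12,"y":0,"z":0,"turn":0},{"x":-20,"y":0,"z":0,"turn":0},{"x":-25,"y":0,"z":0,"turn":0},{"x":-30,"y":0,"z":0,"turn":0},{"x":-30,"y":0,"z":0,"turn":0},{"x":-20,"y":0,"z":0,"turn":0},{"x":0,"y":0,"z":0,"turn":0}])

```text
clock: 8.0
tool_pos: [0.4338, -0.2033, 0.1592]
ee_rot: [-0.005, 1.506, -0.236]
ft_force: [0.0, 0.3, -0.6]
finger_gap: 0.0297
```

```bash
python3 - <<'E'
from h import *
np.set_printoptions(precision=4,suppress=True)
im,M,s=cam("wrist"); save(im,'w4.png')
Rm=R.from_euler('xyz',s['ee_rot']).as_matrix()
print(s['clock'],s['tool_pos'],s['ee_rot'],s['finger_gap'],s['joint_positions'])
print(Rm)
for d in ctrl.mark_of("wrist","stray_tube"): print(d['score'],w(M,d['xyz']),'tool',Rm.T@(w(M,d['xyz'])-s['tool_pos']))
for d in ctrl.mark_of("wrist","empty_rest"): print('rest',d['score'],w(M,d['xyz']))
t,Mt,s=cam("top")
for d in ctrl.mark_of("top","stray_tube"): print('top',d['score'],w(Mt,d['xyz']))
print(rel([.652,-.163,.13],-87))
E
```

```text
8.0 [ 0.4338 -0.2033  0.1592] [-0.0046  1.5063 -0.2364] 0.02966761831566018 [ 0.0934  0.4331  0.4291  2.0401 -0.3134  0.6639  0.4934]
[[ 0.0626  0.2298  0.9712]
 [-0.0151  0.9732 -0.2293]
 [-0.9979 -0.0003  0.0644]]
0.69 [ 0.2991 -0.2116  0.013 ] tool [ 0.1376 -0.0389 -0.1384]
rest 0.57 [ 0.6516 -0.1651  0.0008]
top 0.93 [ 0.4296 -0.2017  0.1632]
top 0.76 [ 0.2989 -0.2122  0.0113]
(array([ 36.7697,  88.6493, 203.592 ]), np.float64(73.71681902378401))
```

View pics/w4.png

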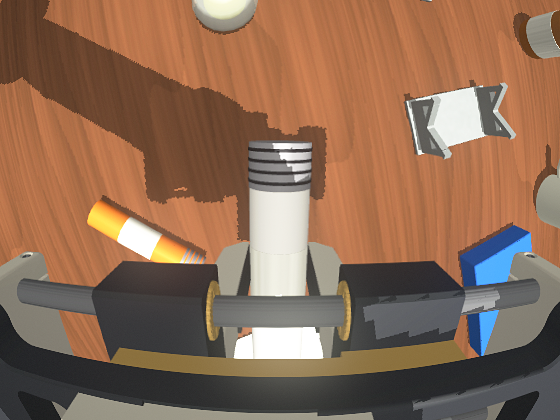

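The wrist view shows the tube held squarely, with the cap end from (250,145) to (312,190). The rest is at (460,120). I carry the tube over the rest and turn it.

>>> servo_tool(motion=[{"x":0,"y":8,"z":18,"turn":0},{"x":0,"y":15,"z":34,"turn":0},{"x":0,"y":15,"z":34,"turn":0},{"x":0,"y":15,"z":34,"turn":0},{"x":0,"y":15,"z":34,"turn":0},{"x":0,"y":15,"z":34,"turn":0},{"x":0,"y":6,"z":16,"turn":0},{"x":0,"y":0,"z":0,"turn":8},{"x":0,"y":0,"z":0,"turn":8},{"x":0,"y":0,"z":0,"turn":8},{"x":0,"y":0,"z":0,"turn":8},{"x":0,"y":0,"z":0,"turn":8},{"x":0,"y":0,"z":0,"turn":8},{"x":0,"y":0,"z":0,"turn":8},{"x":0,"y":0,"z":0,"turn":8},{"x":0,"y":0,"z":0,"turn":8},{"x":0,"y":0,"z":0,"turn":0}])

```text
clock: 9.95
tool_pos: [0.6449, -0.1565, 0.1276]
ee_rot: [-2.804, 1.565, 1.934]
ft_force: [-0.2, -0.0, -1.8]
finger_gap: 0.0296
```

```bash
cat > chk.py <<'E'
from h import *
np.set_printoptions(precision=4,suppress=True)
im,M,s=cam("wrist")
Rm=R.from_euler('xyz',s['ee_rot']).as_matrix()
print(s['clock'],s['tool_pos'],s['finger_gap'],s['ft_force']);print(Rm)
for q in ["stray_tube","empty_rest"]:
  for d in ctrl.mark_of("wrist",q): print('wrist',q,round(d['score'],2),w(M,d['xyz']))
for c in ["top","scene"]:
  t,Mt,_=cam(c); save(t,c+'_%.1f.png'%s['clock'])
  for q in ["stray_tube","empty_rest"]:
    for d in ctrl.mark_of(c,q): print(c,q,round(d['score'],2),w(Mt,d['xyz']))
print(rel([.652,-.163,.12],-87))
E
python3 chk.py; python3 -c "
import cv2,glob;f=sorted(glob.glob('pics/scene_*'))[-1];g=f.replace('scene','top')
a=cv2.imread(f)[150:330,90:330];b=cv2.imread(g)[60:240,260:500];cv2.imwrite('pics/c5.png',cv2.resize(cv2.hconcat([a,b]),(800,300)))"
```

```text
9.95 [ 0.6449 -0.1565  0.1276] 0.029633899461399132 [-0.1928 -0.0352 -1.7763]
[[-0.0021  0.9997  0.0254]
 [ 0.0055  0.0254 -0.9997]
 [-1.     -0.0019 -0.0055]]
wrist stray_tube 0.78 [ 0.6444 -0.157   0.1362]
top stray_tube 0.74 [ 0.2955 -0.2109  0.0113]
scene stray_tube 0.69 [ 0.6406 -0.1559  0.1435]
scene stray_tube 0.63 [ 0.2964 -0.2118  0.0174]
scene stray_tube 0.56 [0.6261 0.1388 0.0533]
scene empty_rest 0.78 [0.3245 0.111  0.0006]
scene empty_rest 0.56 [ 0.6526 -0.1644 -0.0007]
(array([10.2295,  6.0233,  6.1984]), np.float64(-1.50862547164364))
```

View pics/c5.png

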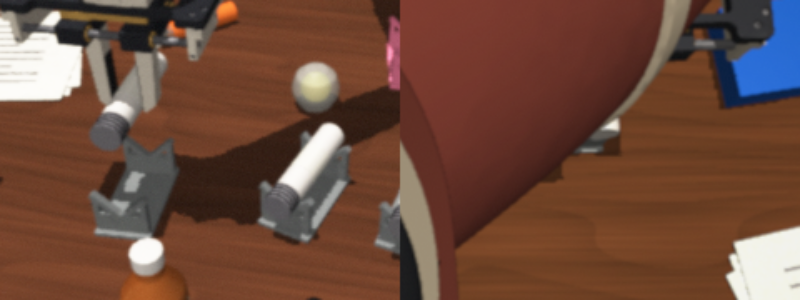

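Scene crop: the tube is held above and just behind the empty rest, aligned with it. I correct about 8 mm along and 7 mm across, then lower part way.

>>> servo_tool(motion=[{"x":0,"y":5,"z":4,"turn":-1.5},{"x":0,"y":4,"z":3,"turn":0},{"x":20,"y":0,"z":0,"turn":0},{"x":22,"y":0,"z":0,"turn":0},{"x":15,"y":0,"z":0,"turn":0},{"x":5,"y":0,"z":0,"turn":0},{"x":0,"y":0,"z":0,"turn":0}])

```text
clock: 11.1
tool_pos: [0.6591, -0.1661, 0.0681]
ee_rot: [1.924, 1.562, 0.41]
ft_force: [0.0, 0.2, -0.7]
finger_gap: 0.0294
```

```bash
sed -i 's/^print(rel.*/print(rel([.654,-.1635,.041],-87))/' chk.py; python3 chk.py; python3 -c "
import cv2,glob,os;f=max(glob.glob('pics/scene_*'),key=os.path.getmtime)
a=cv2.imread(f)[160:330,90:330];cv2.imwrite('pics/c6.png',cv2.resize(a,(720,510),interpolation=cv2.INTER_CUBIC))"
```

```text
11.1 [ 0.6591 -0.1661  0.0681] 0.029439532476700118 [ 0.0323  0.2121 -0.7275]
[[ 0.0081  0.9984  0.0564]
 [ 0.0035  0.0564 -0.9984]
 [-1.      0.0083 -0.0031]]
wrist stray_tube 0.92 [ 0.6612 -0.1657  0.079 ]
top stray_tube 0.94 [ 0.2972 -0.211   0.0091]
top stray_tube 0.84 [ 0.6565 -0.1673  0.0791]
top empty_rest 0.56 [ 0.6506 -0.1612 -0.    ]
scene stray_tube 0.8 [ 0.2983 -0.2108  0.015 ]
scene stray_tube 0.68 [ 0.6547 -0.1651  0.08  ]
scene empty_rest 0.96 [ 0.3252  0.1096 -0.0021]
scene empty_rest 0.81 [ 0.6561 -0.1634 -0.0005]
(array([28.3228, -5.7391, -2.8735]), np.float64(0.23935241720916167))
```

View pics/c6.png

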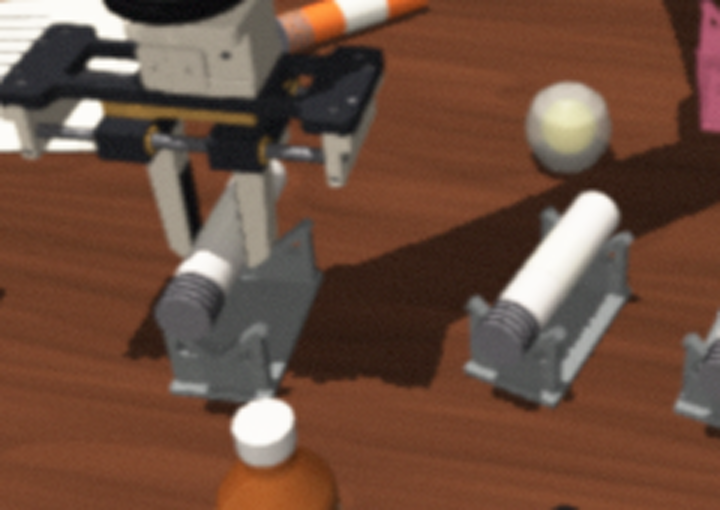

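The crop shows the tube hanging just above the V notches, slightly forward. I correct -4.5 mm along and -3 mm across, then lower gently.

>>> servo_tool(motion=[{"x":0,"y":-4.5,"z":-3,"turn":0},{"x":8,"y":0,"z":0,"turn":0},{"x":8,"y":0,"z":0,"turn":0},{"x":5,"y":0,"z":0,"turn":0},{"x":0,"y":0,"z":0,"turn":0}])

```text
clock: 12.05
tool_pos: [0.6545, -0.1625, 0.0465]
ee_rot: [1.88, 1.56, 0.366]
ft_force: [0.1, 0.6, -0.6]
finger_gap: 0.0296
```

```bash
python3 chk.py
```

```text
12.05 [ 0.6545 -0.1625  0.0465] 0.029635966820299595 [ 0.0916  0.5914 -0.5861]
[[ 0.0098  0.9983  0.0568]
 [ 0.0037  0.0567 -0.9984]
 [-0.9999  0.0099 -0.0032]]
wrist stray_tube 0.82 [ 0.6563 -0.1612  0.0551]
top stray_tube 0.77 [ 0.6501 -0.1646  0.0556]
top stray_tube 0.68 [ 0.2953 -0.2124  0.0125]
top empty_rest 0.76 [ 0.6532 -0.158   0.0001]
scene stray_tube 0.83 [ 0.3001 -0.2116  0.0159]
scene stray_tube 0.56 [ 0.6499 -0.1628  0.058 ]
scene empty_rest 0.76 [ 0.6543 -0.1654  0.0009]
scene empty_rest 0.59 [0.3225 0.1102 0.0012]
(array([ 7.1933, -1.4389,  0.3651]), np.float64(0.2560176220315924))
```

Well centred. I lower in small steps until there is contact.

>>> servo_tool(motion=[{"x":2,"y":0,"z":0,"turn":0},{"x":2,"y":0,"z":0,"turn":0},{"x":1,"y":0,"z":0,"turn":0},{"x":0,"y":0,"z":0,"turn":0}])

```text
clock: 12.9
tool_pos: [0.6557, -0.1632, 0.0432]
ee_rot: [1.693, 1.557, 0.179]
ft_force: [-0.6, -0.6, 0.3]
finger_gap: 0.0295
```

>>> servo_tool(motion=[{"x":1,"y":0,"z":0,"turn":0},{"x":1,"y":0,"z":0,"turn":0},{"x":0,"y":0,"z":0,"turn":0}])

```text
clock: 13.2
tool_pos: [0.6558, -0.1634, 0.0432]
ee_rot: [1.717, 1.557, 0.204]
ft_force: [-0.3, -0.5, -0.7]
finger_gap: 0.0297
```

>>> servo_tool(motion=[{"x":3,"y":0,"z":0,"turn":0},{"x":2,"y":0,"z":0,"turn":0},{"x":0,"y":0,"z":0,"turn":0}])

```text
clock: 13.5
tool_pos: [0.6561, -0.1634, 0.0433]
ee_rot: [1.821, 1.555, 0.309]
ft_force: [-0.1, -0.1, -1.2]
finger_gap: 0.0295
```

```bash
python3 chk.py
```

```text
13.5 [ 0.6561 -0.1634  0.0433] 0.029479677525864507 [-0.1107 -0.0598 -1.1779]
[[ 0.0155  0.9982  0.0584]
 [ 0.0049  0.0583 -0.9983]
 [-0.9999  0.0157 -0.004 ]]
wrist stray_tube 0.76 [ 0.6555 -0.1667  0.0505]
top stray_tube 0.78 [ 0.6541 -0.1608  0.0484]
top stray_tube 0.64 [ 0.298  -0.2101  0.0103]
top empty_rest 0.79 [ 0.6517 -0.163  -0.0004]
scene stray_tube 0.95 [ 0.652  -0.1611  0.052 ]
scene stray_tube 0.92 [ 0.2991 -0.2117  0.0144]
scene empty_rest 0.88 [ 0.6551 -0.1659  0.0008]
scene empty_rest 0.76 [0.3261 0.1098 0.0023]
(array([ 1.8744, -2.3199, -0.0361]), np.float64(0.3587794909968949))
```

The TCP no longer sinks and all cameras put the tube's axis at about 50 mm, so it is seated. I release and rise.

>>> servo_tool(motion=[{"x":0,"y":0,"z":0,"turn":0},{"x":0,"y":0,"z":0,"turn":0},{"x":0,"y":0,"z":0,"turn":0},{"x":0,"y":0,"z":0,"turn":0},{"x":0,"y":0,"z":0,"turn":0}], jaw=0.6)

```text
clock: 14.45
tool_pos: [0.6552, -0.1631, 0.0404]
ee_rot: [1.894, 1.557, 0.381]
ft_force: [-0.4, 0.0, -0.4]
finger_gap: 0.0556
```

>>> servo_tool(motion=[{"x":-5,"y":0,"z":0,"turn":0},{"x":-10,"y":0,"z":0,"turn":0},{"x":-20,"y":0,"z":0,"turn":0},{"x":-30,"y":0,"z":0,"turn":0},{"x":-40,"y":0,"z":0,"turn":0},{"x":-40,"y":0,"z":0,"turn":0},{"x":0,"y":0,"z":0,"turn":0}])

```text
clock: 15.15
tool_pos: [0.6531, -0.1648, 0.1939]
ee_rot: [1.787, 1.558, 0.273]
ft_force: [-0.0, -0.3, 0.6]
finger_gap: 0.0559
```

```bash
cat >>chk.py <<'E'
for d in ctrl.mark_of("scene","stored_tube_1"): print('stored',round(d['score'],2),w(Mt,d['xyz']))
cv2.imwrite('pics/c7.png',cv2.resize(t['color'][160:330,90:400,::-1],(775,425),interpolation=cv2.INTER_CUBIC))
E
python3 chk.py
```

```text
15.15 [ 0.6531 -0.1648  0.1939] 0.05587567139792592 [-0.0109 -0.3173  0.6233]
[[ 0.0122  0.9983  0.0567]
 [ 0.0034  0.0567 -0.9984]
 [-0.9999  0.0124 -0.0027]]
wrist stray_tube 0.77 [ 0.6578 -0.1634  0.0521]
top stray_tube 0.84 [ 0.2952 -0.2135  0.0094]
scene stray_tube 0.82 [ 0.6552 -0.1611  0.0529]
scene stray_tube 0.79 [ 0.3007 -0.2125  0.0153]
scene empty_rest 0.82 [ 0.3265  0.1095 -0.0028]
scene empty_rest 0.71 [ 0.6535 -0.1639 -0.0018]
(array([143.8635,   4.3829,   3.2852]), np.float64(0.25682177326972067))
stored 0.85 [0.6278 0.139  0.0511]
```

View pics/c7.png

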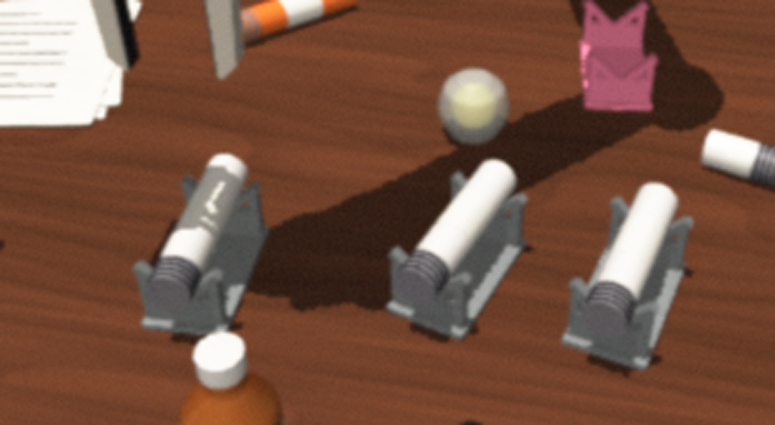

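The picture shows the tube in both notches at (200,240), lying just like the two stored tubes at (455,225) and (630,250), with the gripper clear of it. I hand the job in.

```bash
python3 -c "
from workcell import ctrl
print(ctrl.finish_job())"
```

```text
the job is handed in; nothing more can be done
None
```

The white stray tube now lies in the empty grey rest, set down rather than dropped, and I handed the job in at about 15 s of the 38 s allowed. The hand-in gives no verdict, so this rests on my own checks.

- **Placement:** after release, the cameras put the tube's middle at about (0.655–0.658, -0.162) and the rest's middle at about (0.653, -0.164). That is within about 5 mm along the rest and 3 mm across it. The axis reads about 52 mm up, and the last picture shows the tube in both notches.
- **Angle:** at release the gripper was turned about 3° from the world x axis, and I measured the rest at about 3°. I did not re-measure the tube's angle afterwards.
- **Stored tubes:** both look untouched in the last picture. The detector reported only one of the two in that final check, at about the same place as at the start.

**What failed or disagreed:**
- My first two move calls were refused because rows need all four numbers.
- The tool drifted to a tilt of about 4° before the grasp, which did no harm.
- The last small lowering steps showed no clear contact force, so I judged seating from height and the pictures.
- The top camera missed the tube in the final check.

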